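# Set the slide viewer's dial to the preset and confirm

### The job

Push the slide viewer's dial round by its little finger post, gently and from the side (do not grip the post), until the white index line on the dial points at the nose of the preset tab on the scale, and leave it there. Then press the big round key all the way down to confirm and let it come up again. Do not press the key before the dial is set, and leave the mouse, the jar and the slide box where they are.

Things in the scene. Friction and masses are not known exactly. Their poses are not given: they have to be found in the camera images.
- console: Slide viewer console, a flat grey box with a white top, 190 (x) x 300 (y) x 40 mm high, fixed to the desk (its place and yaw vary within 0.5 rad). Origin: centre of its underside, on the desk. The dial's axis is vertical and stands at y = -50 mm in its frame, the key at x = +25, y = +95 mm; four flush dummy keys lie at x = -65 to -40, y = +80 to +105 mm and do nothing. Black scale lines every 10 degrees surround the dial on the console top.
- dial: Black dial, a disc 112 mm across, 14 mm thick, top face 54 mm above the desk, on a vertical axis; turns more than a full turn either way. Origin: centre of its underside, on the axis; x axis along the white index line. Friction 0.06 N m (1.6 N at the post) plus 0.06 N m per rad/s, mass 0.12 kg, no spring: stays where left. Pushing or gripping it with over 25 N counts as forcing it.
- dial_index (a point): Point just outside the dial's rim at the outer end of its white index line, 57 mm from the axis, 52 mm above the desk.
- dial_post (a point): Centre of the top face of the finger post: an upright metal pin, 16 mm diameter, 24 mm tall above the dial's face (top at 78 mm above the desk), standing on the dial 38 mm from the axis, straight opposite the index line. Push it sideways to turn the dial.
- preset: Preset tab: a fixed black block 22 x 20 x 14 mm high on the scale outside the dial, with a nose 4 mm wide pointing at the dial's axis. Origin: on the dial's axis at the console's top face (40 mm above the desk); its x axis points from the axis out through the tab, which reaches from 58 to 91 mm from the axis. Its direction round the scale varies.
- preset_tip (a point): Point just inside the tip of the tab's nose, 57 mm from the dial's axis, 52 mm above the desk; the dial is set when the index point coincides with it.
- key (a joint): Travel of the key, m: 0 up, 0.006 fully down; sprung, about 5 N fully down, comes up by itself. It counts as pressed beyond 0.0045.
- key_top (a point): Centre of the top face of the big round key (34 mm diameter, black, in a round grey housing 50 mm across on the console, beside the dial), 62 mm above the desk when up, 56 mm when fully down; the housing rim lies at 52 mm. It is pressed straight down.
- mouse: Loose black computer mouse, about 105 x 60 x 34 mm high; origin at the centre of its underside. Leave alone.
- jar: Loose small jar with a white lid, 44 mm diameter, 55 mm high; origin at the centre of its underside. Leave alone.
- slidebox: Loose closed slide box, white plastic with a grey lid, 88 x 63 x 32 mm high; origin at the centre of its underside. Leave alone.

How it is judged:
By the outcome, as a careful person would: the job done as asked, in the order asked, and still so for the second after the job is handed in, with the robot touching nothing.
It also fails if it takes over 58 s, if anything falls off the work surface, if the arm or the gripper's body presses on something with over 40 N, if the wrist force passes 120 N, or if a joint passes its speed limit or range.

### The arm

A 6-joint arm with a two-finger parallel gripper is mounted at the origin on the work surface. World frame = base frame: x ahead of the robot, y to its left, z up, the work surface at z = 0. Lengths are in m, angles in rad, forces in N, time in s.
With the tool pointing down it reaches from about 0.375 to 0.9 m from the base axis. Payload 3.1 kg.
Tool frame: the origin (TCP) lies between the finger pads; the fingertips stand 25 mm ahead of it and the grasp point (between the pads) lies 6 mm ahead of it; y points along the fingers, x is the direction in which the jaws open and shut, and the axes are right-handed (so a half turn about y gives the same grasp; the last joint's range is limited). The gripper opens to 87 mm and grips with 3 to 60 N. Pads are 19 mm wide; open, the fingers measure 117 mm over their backs; the gripper's body (75 mm by 190 mm) begins 51 mm behind the grasp point.
Start: joints at [0.968, 0.527, 1.433, -0, 1.181, -0.178], TCP at [0.258, 0.569, 0.248] pointing down, gripper open.
Joint ranges: [-3.08, 3.08], [-0.75, 2.2], [0.22, 2.44], [-1.43, 4.57], [0, 2.65], [-2.85, 2.85]. Speed limits (rad/s): [2.79, 2.79, 3.14, 3.14, 3.14, 3.14].

### API

Orientations are given as a unit quaternion [x, y, z, w].
In Python, from rig import robot gives the robot as it stands.
- The arm moves only by the tool carry_out, never from a script. Its argument "moves" is a list of rows, each a list of 7 numbers: the opening, from 0 (shut) to 1 (fully open), then the shift along the tool's x, y, z in cm, then the turn, a rotation vector about the tool's x, y, z in rad. In form: [[grip, x, y, z, rx, ry, rz], ...]. A call has 1 to 20 rows; each row is the pose to reach, as a shift and turn from the pose commanded when the call began, along the tool's axes at that moment; what a row does not reach only later rows make up. A row lasts 1/10 s, in which the tool goes at most 50 mm and 8.59 degrees, less where a joint would pass 70% of its speed; a pose out of reach is approached as far as the arm can. A call with a gripper value outside its range is refused whole. The fingers move at their own pace and stop on an object; "force" is the grip in N (left out, the last holds). Time passes only in rows, so rows that repeat a pose let the fingers close. It gives the time, the measured TCP pose, the force and the opening at its end, in the units of the state.
- robot.get_obs(): the state, without advancing time (a new reading comes with each control period).
- robot.camera(name): name is "side" or "top"; returns the picture (480x640x3 uint8, red, green, blue); there is no depth.
- robot.camera_params(name): a dict with "fx", "fy", "cx", "cy" (pixels), "k1" (the pictures are not rectified: a ray, as slopes to the right and down, at radius r is drawn at 1 + k1 r^2 times it, then the intrinsics apply), "extrinsics" (4x4, takes a point from camera to world coordinates). Camera axes: x right, y down, z forward; pixel columns grow to the right and rows downward; lengths in m; the calibration is good to about 2 mm. A picture is of the moment at which its call begins. camera_params takes no time and is no camera call.
- robot.hand_in(): hands the job in, once; it reports no verdict.
The state is a dict: "time": time; "q": joint angles; "joint_velocities": joint speeds; "joint_torque": joint torques, N m; "position": TCP position; "tool_rot": TCP orientation; "ft_force": force on the tool from outside, world axes, zero at the start; "moment": the same for the moment, N m; "grip_width": finger opening in m.
Only numpy, scipy, OpenCV 4.12 (cv2) and the standard library are available. Lean on these libraries where they do the work, as an engineer would, in place of code of your own. Each camera call takes 0.05 s, during which the arm holds its last target.

## Working session

There is one attempt and no reset: what is moved stays moved. The work goes in short steps, Python scripts to look and compute and a tool call to move; the robot and the scene stay as the last step left them, time stands still between calls to the robot, and variables do not carry over. Pictures are saved under pics/ and viewed, and the job is handed in when it is done.

Besides the shell and the picture viewer there is one more tool, called after "Call:" as name(argument=value, ...) on one line, values as JSON. carry_out: Moves the arm, as the interface text tells. Its arguments: {"type":"object","properties":{"moves":{"type":"array"},"force":{"type":"number"}},"required":["moves"]}

```bash
ls; mkdir -p pics; python3 - <<'E'
from rig import robot
import cv2
for n in("top","side"):
    im=robot.camera(n); cv2.imwrite(f"pics/{n}0.png",im[:,:,::-1])
    print(n,robot.camera_params(n))
print(robot.get_obs())
E
```

```text
pics
top {'fx': 477.2748648786294, 'fy': 477.2748648786294, 'cx': 316.8862135445475, 'cy': 238.499336567002, 'k1': 0.04230823075465195, 'extrinsics': array([[ 0.00697199, -0.99184492,  0.12725978,  0.49722515],
       [-0.99997262, -0.00659987,  0.0033456 ,  0.03345822],
       [-0.00247842, -0.12727963, -0.99186378,  0.92517904],
       [ 0.        ,  0.        ,  0.        ,  1.        ]])}
side {'fx': 610.1459793487028, 'fy': 610.1459793487028, 'cx': 318.0312482414634, 'cy': 246.87253328770402, 'k1': 0.06404680934812927, 'extrinsics': array([[ 0.9566208 , -0.18103566,  0.22826022,  0.3669125 ],
       [-0.29070849, -0.54176827,  0.78865437, -0.791351  ],
       [-0.01911042, -0.82080036, -0.57089541,  0.65112129],
       [ 0.        ,  0.        ,  0.        ,  1.        ]])}
{'time': 0.1, 'q': array([ 9.67486758e-01,  5.28415659e-01,  1.43377486e+00, -8.35255503e-07,
        1.18139247e+00, -1.78522190e-01]), 'joint_velocities': array([ 0.00148064, -0.00158334, -0.00153886,  0.00024006,  0.00284778,
       -0.00064496]), 'joint_torque': array([-8.10281963e-04, -4.40986741e+01, -1.77151698e+01,  6.34250930e-02,
        5.34228596e-02, -5.91327921e-05]), 'position': array([0.25721323, 0.56894919, 0.24664313]), 'tool_rot': array([ 0.59443511,  0.38271473, -0.3840138 , -0.59389371]), 'ft_force': array([-0.16700044, -0.15134902, -0.2193185 ]), 'moment': array([-0.02668913, -0.02911666,  0.01158716]), 'grip_width': 0.08691954000204034}
```

View pics/top0.png

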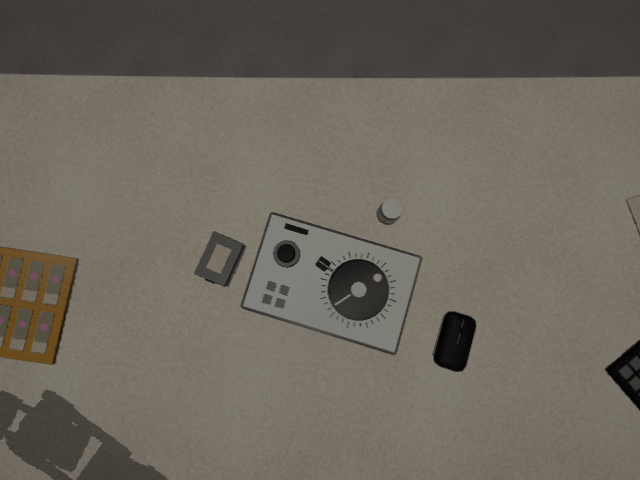

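View pics/side0.png

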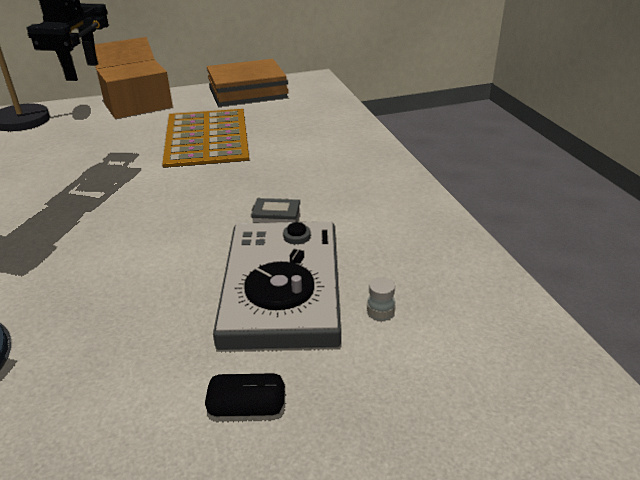

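```bash
python3 - <<'E'
from rig import robot
from scipy.spatial.transform import Rotation as R
print(R.from_quat(robot.get_obs()["tool_rot"]).as_matrix().round(3))
E
```

```text
[[ 0.412 -0.001 -0.911]
 [ 0.911 -0.002  0.412]
 [-0.002 -1.     0.   ]]
```

```bash
cat > h.py <<'E'
import numpy as np, cv2
from rig import robot
from scipy.spatial.transform import Rotation as R
P={n:robot.camera_params(n) for n in("top","side")}
def und(n,uv):
    p=P[n]; d=(np.atleast_2d(uv)-[p["cx"],p["cy"]])/[p["fx"],p["fy"]]
    s=d.copy()
    for _ in range(20): s=d/(1+p["k1"]*(s**2).sum(1,keepdims=True))
    return s
def plane(n,uv,z):
    s=und(n,uv); E=P[n]["extrinsics"]
    r=np.c_[s,np.ones(len(s))]@E[:3,:3].T; o=E[:3,3]
    return o+r*((z-o[2])/r[:,2])[:,None]
def proj(n,X):
    p=P[n];E=p["extrinsics"]; c=(np.atleast_2d(X)-E[:3,3])@E[:3,:3]
    s=c[:,:2]/c[:,2:]; s=s*(1+p["k1"]*(s**2).sum(1,keepdims=True))
    return s*[p["fx"],p["fy"]]+[p["cx"],p["cy"]]
def crop(src,dst,x0,y0,w,h,k):
    im=cv2.imread(src)[y0:y0+h,x0:x0+w]; cv2.imwrite(dst,cv2.resize(im,None,fx=k,fy=k,interpolation=cv2.INTER_CUBIC))
E
python3 - <<'E'
from h import *
crop("pics/top0.png","pics/top0c.png",235,200,200,150,4)
crop("pics/side0.png","pics/side0c.png",200,210,160,120,5)
E
```

```text
(no output)
```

View pics/top0c.png

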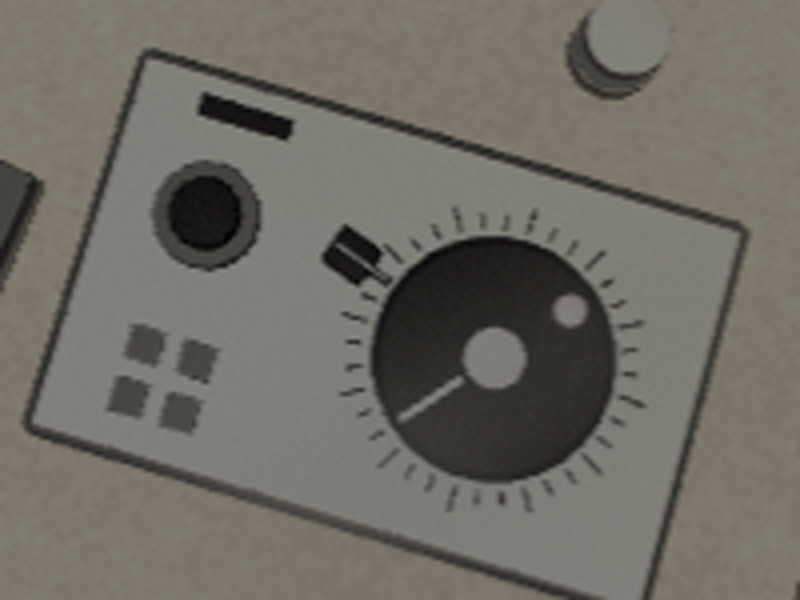

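View pics/side0c.png

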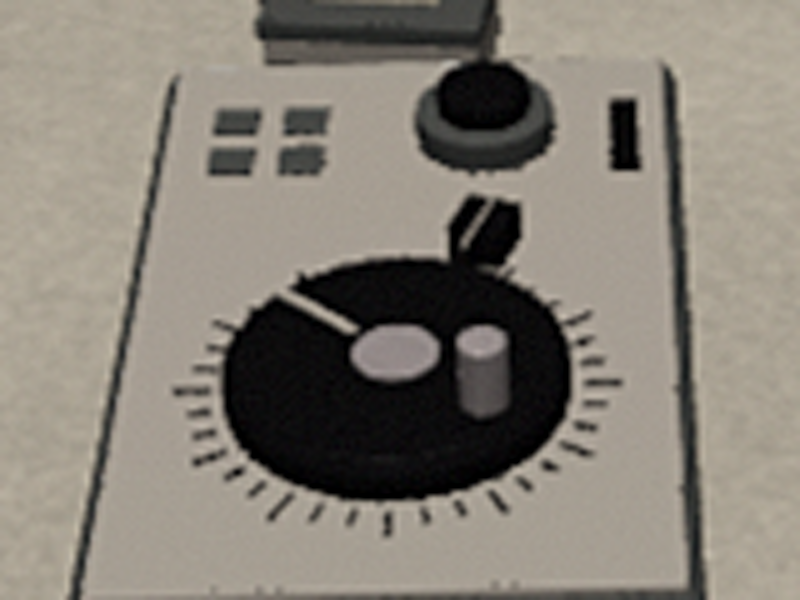

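```bash
cat > meas.py <<'E'
from h import *
import sys
def meas(fn,side=None):
    im=cv2.imread(fn); g=cv2.cvtColor(im,cv2.COLOR_BGR2GRAY)
    # console white top outline
    m=(cv2.GaussianBlur(g,(3,3),0)>0).astype(np.uint8)
    return im,g
E
python3 - <<'E'
from h import *
im=cv2.imread("pics/top0.png"); g=cv2.cvtColor(im,cv2.COLOR_BGR2GRAY)
for (x,y) in [(300,280),(358,310),(358,290),(377,278),(286,254),(270,254),(320,266),(280,300),(220,150),(345,299)]: print((x,y),im[y,x])
def blobs(mask,name,z):
    cs,_=cv2.findContours(mask.astype(np.uint8),cv2.RETR_EXTERNAL,cv2.CHAIN_APPROX_NONE)
    for c in cs:
        a=cv2.contourArea(c)
        if a>10 :
            (cx,cy),(w,h),t=cv2.minAreaRect(c); x,y,_,_=cv2.boundingRect(c)
            if 235<cx<430 and 205<cy<355: print(name,"area",a,"c",(round(cx,1),round(cy,1)),(round(w,1),round(h,1)),plane("top",[cx,cy],z).round(4)[0])
blobs(g<60,"dark",.054)
blobs(g>110,"bright",.054)
E
```

```text
(300, 280) [123 129 129]
(358, 310) [46 49 51]
(358, 290) [121 125 125]
(377, 278) [123 127 127]
(286, 254) [24 22 26]
(270, 254) [123 128 129]
(320, 266) [24 26 29]
(280, 300) [69 73 74]
(220, 150) [107 119 126]
(345, 299) [65 67 69]
dark area 21.0 c (368.2, 345.8) (56.3, 6.0) [ 0.4166 -0.0564  0.054 ]
dark area 16.5 c (252.4, 302.7) (46.6, 22.3) [0.4912 0.152  0.054 ]
dark area 2820.5 c (358.0, 289.0) (60.0, 60.0) [ 0.5171 -0.0388  0.054 ]
dark area 103.0 c (325.0, 265.0) (17.2, 10.5) [0.5603 0.0212 0.054 ]
dark area 273.5 c (285.5, 253.0) (18.0, 19.0) [0.5818 0.0937 0.054 ]
dark area 100.5 c (296.2, 228.9) (23.1, 5.6) [0.6267 0.0747 0.054 ]
dark area 120.0 c (339.5, 234.8) (162.1, 40.4) [ 0.6162 -0.0052  0.054 ]
dark area 12.5 c (385.3, 214.9) (18.4, 5.1) [ 0.6538 -0.0899  0.054 ]
bright area 228936.0 c (319.5, 277.0) (404.0, 639.0) [0.5384 0.0311 0.054 ]
```

```bash
cat > meas.py <<'E'
from h import *
from scipy.optimize import least_squares
def circ(p):
    f=lambda v: np.hypot(p[:,0]-v[0],p[:,1]-v[1])-v[2]
    r=least_squares(f,[*p[:,:2].mean(0),.05],loss="soft_l1",f_scale=.001); return r.x, np.abs(r.fun).mean()
def ang(a): return np.degrees(np.arctan2(a[1],a[0]))
def rect(n,g,x0,x1,y0,y1,z,N=.0004):
    # orthophoto of plane z: rows = x index, cols = y index
    xs=np.arange(x0,x1,N); ys=np.arange(y0,y1,N); X,Y=np.meshgrid(xs,ys,indexing="ij")
    uv=proj(n,np.c_[X.ravel(),Y.ravel(),np.full(X.size,z)]).astype(np.float32)
    return cv2.remap(g,uv[:,0].reshape(X.shape),uv[:,1].reshape(X.shape),cv2.INTER_CUBIC),X,Y
def radial(n,g,c,z,R0):
    # subpixel dial rim: strongest dark->light transition per angle
    pts=[]
    for a in np.radians(np.arange(0,360,3)):
        r=np.arange(R0-.008,R0+.008,.0002); X=np.c_[c[0]+r*np.cos(a),c[1]+r*np.sin(a),np.full(len(r),z)]
        uv=proj(n,X).astype(np.float32); v=cv2.remap(g,uv[:,:1],uv[:,1:],cv2.INTER_LINEAR).ravel().astype(float)
        i=np.where((v[:-1]<80)&(v[1:]>=80))[0]
        if len(i): pts.append(X[i[0],:2])
    return np.array(pts)
E
python3 - <<'E'
from meas import *
g=cv2.imread("pics/top0.png",0)
c=np.array([.517,-.039])
for _ in range(2):
    (x,y,r),e=circ(radial("top",g,c,.054,.056)); c=np.array([x,y])
print("dial top",c,r,e)
(x,y,r),e=circ(radial("top",g,c,.040,.056)); print("z40",x,y,r,e)
def cen(g,x0,x1,y0,y1,thr,z,dark=False):
    w=np.clip((thr-g.astype(float)) if dark else (g.astype(float)-thr),0,None)
    M=np.zeros_like(w);M[y0:y1,x0:x1]=w[y0:y1,x0:x1]; m=cv2.moments(M); return plane("top",[m["m10"]/m["m00"],m["m01"]/m["m00"]],z)[0]
p=cen(g,370,385,270,286,60,.078); print("post",p, np.hypot(*(p[:2]-c)),ang(p[:2]-c))
h=cen(g,348,368,280,300,60,.055); print("hub",h)
k=cen(g,274,298,242,266,60,.062,True); print("key",k)
t=cen(g,312,334,252,276,90,.054,True); print("tab",t,np.hypot(*(t[:2]-c)),ang(t[:2]-c))
# index line
i=cen(g,332,349,295,308,60,.054); print("idx",i,np.hypot(*(i[:2]-c)),ang(i[:2]-c))
o,X,Y=rect("top",g,.43,.63,-.13,.13,.054)
cv2.imwrite("pics/o0.png",o)
# dummy keys
for (x,y) in [(271,286),(284,290),(267,299),(280,303)]:
    print(cen(g,x-5,x+6,y-5,y+6,100,.04,True).round(4))
E
```

```text
dial top [ 0.51710256 -0.0386217 ] 0.055392397564586644 0.00018719204652049398
z40 0.5174116014289527 -0.0397799582637663 0.056280881375179226 0.00018509241123320605
post [ 0.53878531 -0.07189558  0.078     ] 0.03971514331765632 -56.90993319874696
hub [ 0.51664511 -0.03860741  0.055     ]
key [0.58108788 0.09219791 0.062     ]
tab [0.56141308 0.02381222 0.054     ] 0.07655988781959196 54.635960048329395
idx [ 0.49674709 -0.00780124  0.054     ] 0.036935692025413955 123.44288877771193
[0.5225 0.1207 0.04  ]
[0.5151 0.0967 0.04  ]
[0.4986 0.1279 0.04  ]
[0.4915 0.1041 0.04  ]
```

View pics/o0.png

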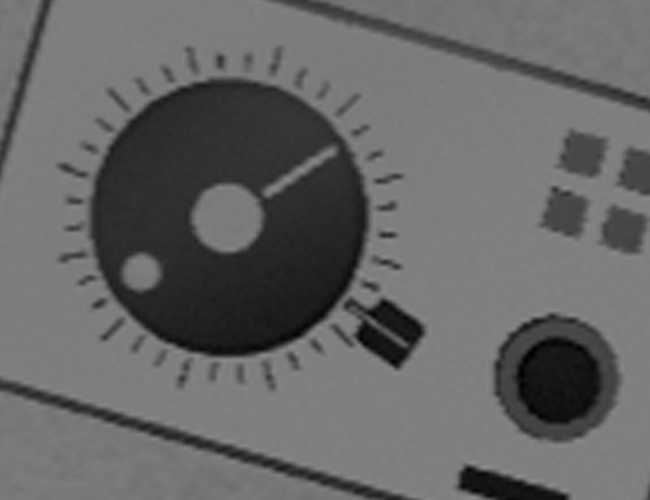

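```bash
cat > d.py <<'E'
from h import *
def delta(pos,yawz=None):
    o=robot.get_obs(); M=R.from_quat(o["tool_rot"]).as_matrix()
    print("cm",(M.T@(np.array(pos)-o["position"])*100).round(2))
    if yawz is not None:
        a=np.radians(yawz); z=np.array([np.cos(a),np.sin(a),0]);y=np.array([0,0,-1.]);x=np.cross(y,z)
        T=np.c_[x,y,z]; print("rot",R.from_matrix(M.T@T).as_rotvec().round(4))
    print("t",o["time"],"pos",o["position"].round(4),"f",o["ft_force"].round(2),"w",round(o["grip_width"],4),"q",o["q"].round(2))
    print(M.round(3))
E
python3 -c "
from d import *
delta([.572,-.0706,.160],180)"
```

```text
cm [-45.28   8.73 -55.04]
rot [-0.0008 -0.4248 -0.0019]
t 0.1 pos [0.2572 0.5689 0.2466] f [-0.17 -0.15 -0.22] w 0.0869 q [ 0.97  0.53  1.43 -0.    1.18 -0.18]
[[ 0.412 -0.001 -0.911]
 [ 0.911 -0.002  0.412]
 [-0.002 -1.     0.   ]]
```

Call:
carry_out(moves=[[0,-11,0,-14,0,-0.1,0],[0,-22,0,-27,0,-0.2,0],[0,-33,2,-41,0,-0.3,0],[0,-45.3,4,-55,0,-0.425,0],[0,-45.3,6,-55,0,-0.425,0],[0,-45.3,8.6,-55,0,-0.425,0],[0,-45.3,8.6,-55,0,-0.425,0],[0,-45.3,8.6,-55,0,-0.425,0],[0,-45.3,8.6,-55,0,-0.425,0],[0,-45.3,8.6,-55,0,-0.425,0],[0,-45.3,8.6,-55,0,-0.425,0],[0,-45.3,8.6,-55,0,-0.425,0],[0,-45.3,8.6,-55,0,-0.425,0],[0,-45.3,8.6,-55,0,-0.425,0],[0,-45.3,8.6,-55,0,-0.425,0],[0,-45.3,8.6,-55,0,-0.425,0],[0,-45.3,8.6,-55,0,-0.425,0],[0,-45.3,8.6,-55,0,-0.425,0],[0,-45.3,8.6,-55,0,-0.425,0],[0,-45.3,8.6,-55,0,-0.425,0]], force=10)

```text
time: 2.1
position: [0.5716, -0.0686, 0.1619]
tool_rot: [0.499, 0.501, -0.501, -0.499]
ft_force: [-0.6, -1.0, 0.5]
grip_width: 0.0006
```

```bash
python3 -c "
from d import *
delta([.572,-.0706,.09],180)
for n in('top','side'): cv2.imwrite(f'pics/{n}1.png',robot.camera(n)[:,:,::-1])
crop('pics/side1.png','pics/side1c.png',170,130,240,180,3)"
```

```text
cm [-0.2   7.19 -0.04]
rot [-0.      0.0021  0.0001]
t 2.1 pos [ 0.5716 -0.0686  0.1619] f [-0.56 -0.95  0.53] w 0.0006 q [-0.31  0.57  1.64  0.    0.93 -1.89]
[[-0.002 -0.    -1.   ]
 [ 1.     0.    -0.002]
 [ 0.    -1.     0.   ]]
```

View pics/side1c.png

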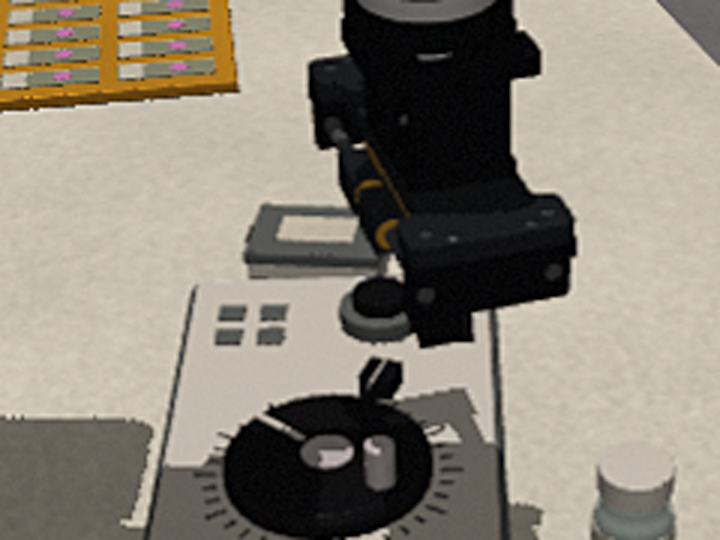

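View pics/top1.png

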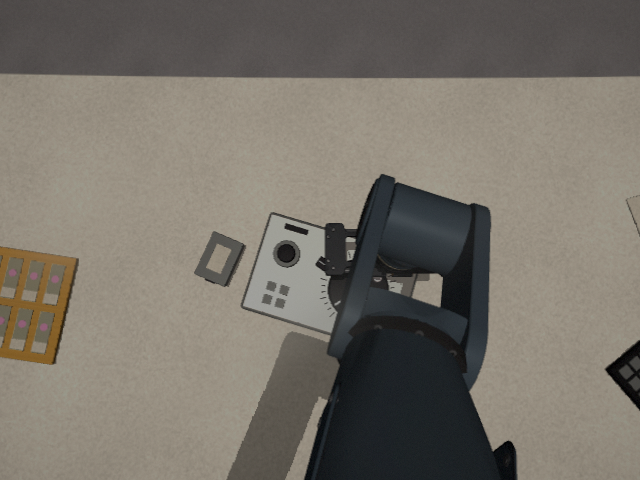

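```bash
python3 -c "
from d import *
q=proj('side',[[.5716,-.0686,.137],[.562,-.084,.137],[.581,-.084,.137],[.562,-.053,.137],[.581,-.053,.137],[.538,-.0706,.078]]); print(((q-[170,130])*3).round(0))"
```

```text
[[435. 337.]
 [425. 358.]
 [462. 351.]
 [408. 324.]
 [444. 317.]
 [376. 447.]]
```

```bash
python3 -c "
from d import *
im=cv2.imread('pics/side1.png'); im=np.clip(im.astype(float)*2.5,0,255).astype(np.uint8); cv2.imwrite('pics/t.png',im)
crop('pics/t.png','pics/side1d.png',280,190,80,60,10)"
```

```text
(no output)
```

View pics/side1d.png

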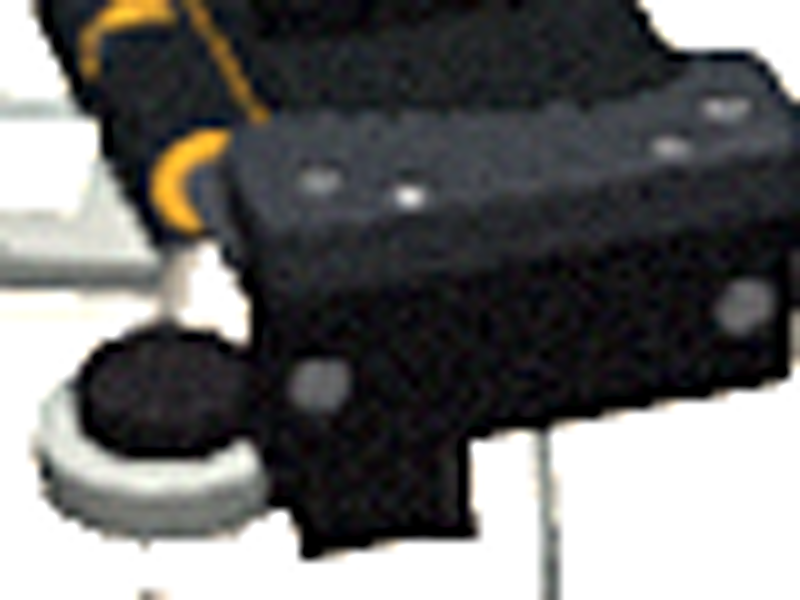

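```bash
python3 -c "
from d import *
print(plane('side',[[310.5,245.5],[317,244.5],[327.5,243.5]],.1369).round(4))"
```

```text
[[ 0.563  -0.074   0.1369]
 [ 0.5729 -0.0746  0.1369]
 [ 0.5884 -0.077   0.1369]]
```

Call:
carry_out(moves=[[0,-0.2,2,0,0,0,0],[0,-0.2,4,0,0,0,0],[0,-0.2,5.5,0,0,0,0],[0,-0.2,6.5,0,0,0,0],[0,-0.2,7.2,0,0,0,0],[0,-0.2,7.2,0,0,0,0],[0,-0.2,7.2,0,0,0,0]])

```text
time: 2.9
position: [0.5723, -0.072, 0.0899]
tool_rot: [0.5, 0.5, -0.5, -0.5]
ft_force: [-0.3, 0.3, 0.6]
grip_width: 0.0006
```

```bash
python3 -c "
from d import *
delta([.5555,-.0706,.089],180)
for n in('side',): cv2.imwrite(f'pics/{n}2.png',robot.camera(n)[:,:,::-1])
crop('pics/side2.png','pics/side2c.png',200,190,160,120,5)"
```

```text
cm [0.14 0.09 1.68]
rot [ 0.0007  0.0003 -0.0002]
t 2.9 pos [ 0.5723 -0.072   0.0899] f [-0.29  0.31  0.65] w 0.0006 q [-0.32  0.69  1.68  0.    0.78 -1.89]
[[-0.     0.001 -1.   ]
 [ 1.    -0.    -0.   ]
 [-0.    -1.    -0.001]]
```

View pics/side2c.png

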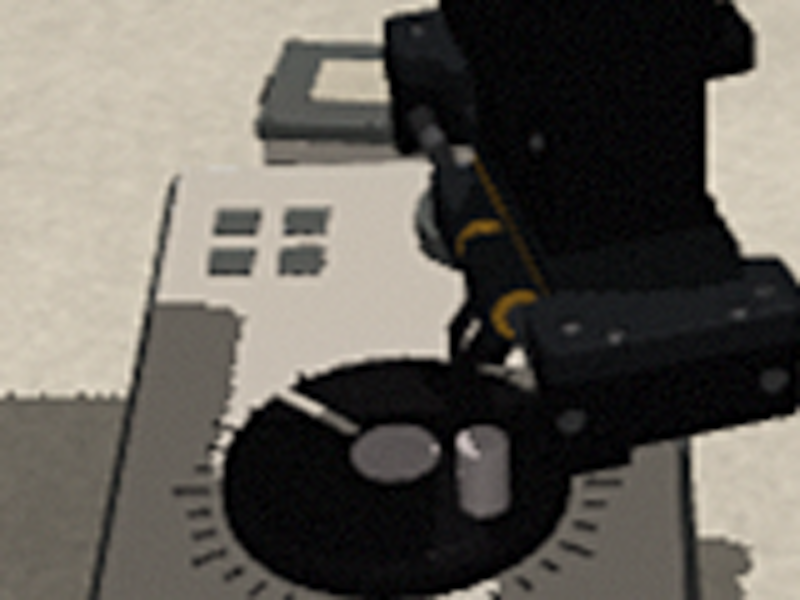

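Call:
carry_out(moves=[[0,0,0,0.6,0,0,0],[0,0,0,1.1,0,0,0],[0,0,0,1.4,0,0,0],[0,0.05,0,1.7,0,0,0],[0,-0.08,0,1.92,0,0,0],[0,-0.2,0,2.16,0,0,0],[0,-0.32,0,2.47,0,0,0],[0,-0.43,0,2.79,0,0,0],[0,-0.5,0,3.12,0,0,0],[0,-0.55,0,3.44,0,0,0],[0,-0.57,0,3.77,0,0,0],[0,-0.55,0,4.1,0,0,0],[0,-0.5,0,4.42,0,0,0],[0,-0.43,0,4.75,0,0,0],[0,-0.36,0,4.97,0,0,0],[0,-0.28,0,5.19,0,0,0],[0,-0.2,0,5.37,0,0,0],[0,-0.2,0,5.37,0,0,0]])

```text
time: 4.75
position: [0.5173, -0.0736, 0.0894]
tool_rot: [-0.499, -0.5, 0.5, 0.501]
ft_force: [1.8, -1.2, -0.1]
grip_width: 0.0002
```

```bash
python3 -c "
from d import *
delta([.5126,-.0698,.089],180)
for n in('side','top'): cv2.imwrite(f'pics/{n}3.png',robot.camera(n)[:,:,::-1])
crop('pics/side3.png','pics/side3c.png',200,190,160,120,5)"
```

```text
cm [0.38 0.04 0.47]
rot [-0.0019  0.0003  0.0007]
t 4.75 pos [ 0.5173 -0.0736  0.0894] f [ 1.79 -1.17 -0.14] w 0.0002 q [-0.36  0.64  1.82 -0.    0.69 -1.93]
[[-0.    -0.002 -1.   ]
 [ 1.     0.001 -0.   ]
 [ 0.001 -1.     0.002]]
```

View pics/side3c.png

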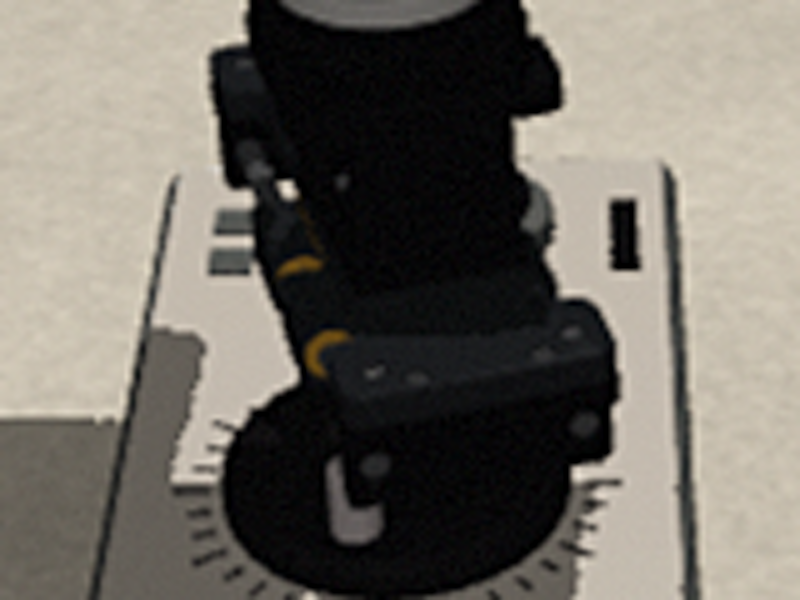

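View pics/top3.png

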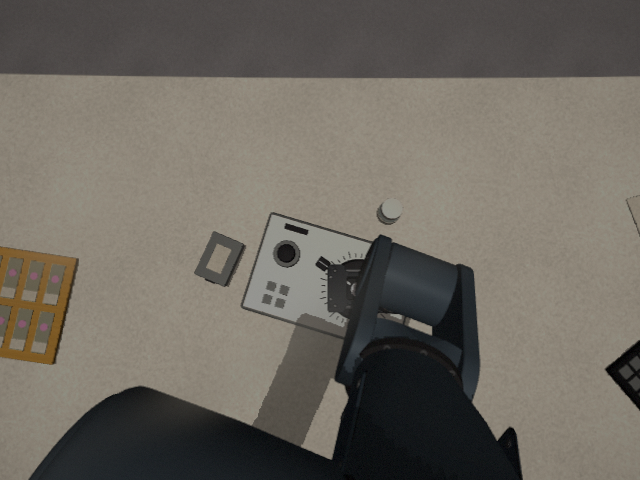

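Call:
carry_out(moves=[[0,0,0,-0.6,0,0,0],[0,0,0,-1.2,0,0,0],[0,0,-3,-1.2,0,0,0],[0,0,-6,-1.2,0,0,0],[0,-3,-9,-1.2,0,0,0],[0,-7,-10,-1.2,0,0,0],[0,-11,-10,-1.2,0,0,0],[0,-15,-10,-1.2,0,0,0],[0,-19,-10,-1.2,0,0,0],[0,-23,-10,-1.2,0,0,0],[0,-26,-10,-1.2,0,0,0],[0,-26,-10,-1.2,0,0,0]])

```text
time: 6.05
position: [0.5305, -0.3386, 0.1894]
tool_rot: [0.502, 0.499, -0.499, -0.5]
ft_force: [-0.6, 0.1, -0.4]
grip_width: 0.0005
```

```bash
python3 -c "
from d import *
delta([.5126,-.0698,.089],180)
for n in('side','top'): cv2.imwrite(f'pics/{n}4.png',robot.camera(n)[:,:,::-1])
crop('pics/top4.png','pics/top4c.png',235,200,200,150,4)
crop('pics/side4.png','pics/side4c.png',200,210,160,120,5)"
```

```text
cm [26.89  9.97  1.9 ]
rot [ 0.0011 -0.0038 -0.0024]
t 6.05 pos [ 0.5305 -0.3386  0.1894] f [-0.55  0.14 -0.45] w 0.0005 q [-0.74  0.6   1.48 -0.    1.06 -2.31]
[[ 0.004  0.001 -1.   ]
 [ 1.    -0.002  0.004]
 [-0.002 -1.    -0.001]]
```

View pics/top4c.png

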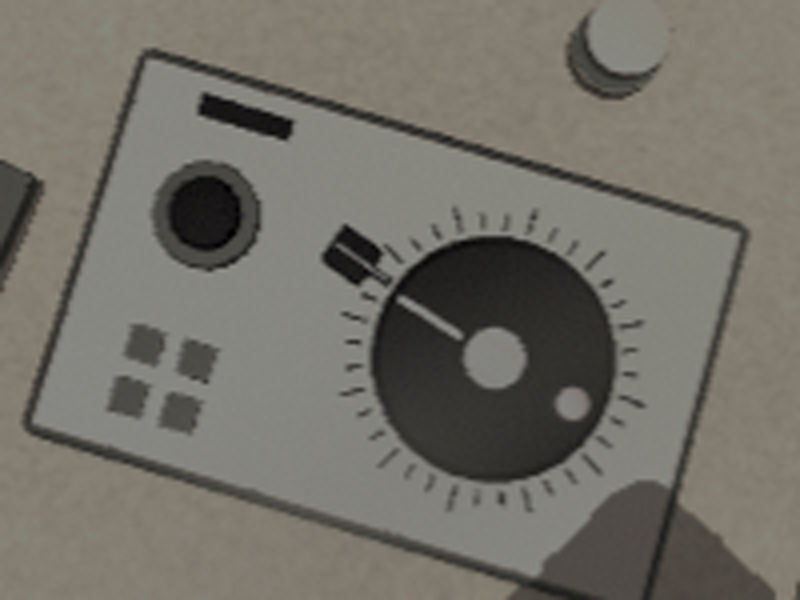

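View pics/side4c.png

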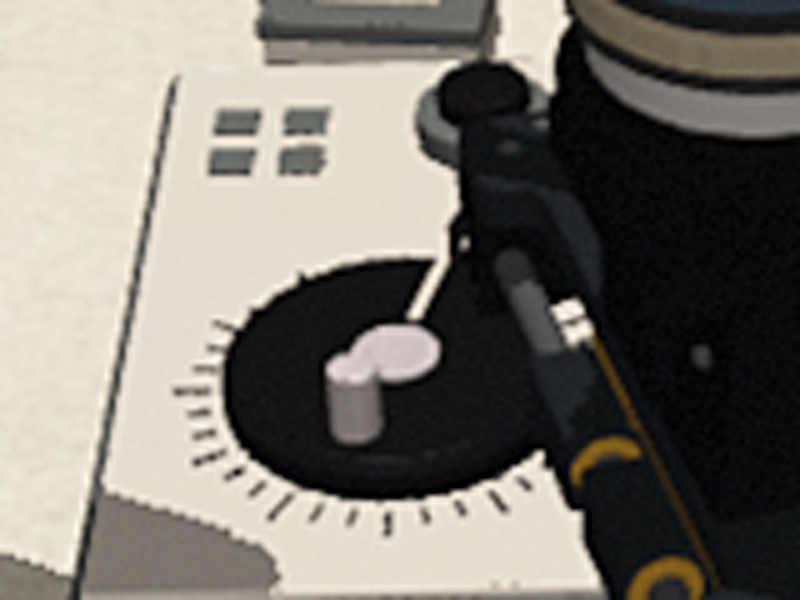

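```bash
cat > m2.py <<'E'
from meas import *
import sys
g=cv2.imread(sys.argv[1],0)
c=np.array([.517,-.039])
for _ in range(3):
    (x,y,r),e=circ(radial("top",g,c,.054,.056)); c=np.array([x,y])
print("dial",c,r,e)
def sample(c,r,a,z):
    uv=proj("top",np.c_[c[0]+r*np.cos(a),c[1]+r*np.sin(a),np.full(len(a),z)]).astype(np.float32)
    return cv2.remap(g,uv[:,:1],uv[:,1:],cv2.INTER_LINEAR).ravel().astype(float)
def cen(x0,x1,y0,y1,thr,z):
    w=np.clip(g.astype(float)-thr,0,None); M=np.zeros_like(w);M[y0:y1,x0:x1]=w[y0:y1,x0:x1]; m=cv2.moments(M); return plane("top",[m["m10"]/m["m00"],m["m01"]/m["m00"]],z)[0][:2]
hub=cen(348,368,280,300,60,.055)
for nm,cc in (("rim",c),("hub",hub),("mean",(c+hub)/2)):
    a=np.radians(np.arange(35,140,.2)); out=[]
    for r in np.arange(.022,.047,.002):
        v=sample(cc,r,a,.054); b=np.median(v); k=np.argmax(v); s=slice(max(k-25,0),k+26); w=np.clip(v[s]-b-5,0,None); out.append(np.degrees((w*a[s]).sum()/w.sum()))
    print(nm,cc.round(4),"idx ang by r",np.round(out,1),"med",np.median(out).round(2))
    # tab: bright line inside dark tab & dark edges
    a=np.radians(np.arange(35,75,.2)); out=[];tl=[]
    for r in np.arange(.064,.091,.003):
        v=sample(cc,r,a,.054); d=np.where(v<80)[0]
        if len(d)>5: 
            lo,hi=a[d[0]],a[d[-1]]; out.append(np.degrees((lo+hi)/2))
            s=slice(d[0]+10,d[-1]-10); k=v[s]; w=np.clip(k-k.min()-8,0,None); tl.append(np.degrees((w*a[s]).sum()/(w.sum()+1e-9)))
    print("   tab edges mid",np.round(out,1)," line",np.round(tl,1),"med",np.median(out).round(2),np.median(tl).round(2))
E
python3 m2.py pics/top4.png; python3 m2.py pics/top0.png
python3 - <<'E'
from meas import *
g=cv2.imread("pics/top4.png",0)
o,X,Y=rect("top",g,.50,.60,-.06,.06,.054,.00016); o=np.clip(o*1.5,0,255).astype(np.uint8);cv2.imwrite("pics/o4.png",o); print(o.shape)
E
```

```text
dial [ 0.51709688 -0.03862351] 0.05525217016768161 0.0001902219929545523
rim [ 0.5171 -0.0386] idx ang by r [56.  57.4 57.2 58.  57.5 57.3 57.5 57.5 57.2 57.3 57.7 57.7 57.8] med 57.45
   tab edges mid [64.5 63.7 60.5 54.6 54.5 54.4 54.6 54.5 54.5]  line [64.8 65.2 65.6 54.  54.  54.1 54.2 54.2 54.5] med 54.6 54.19
hub [ 0.5173 -0.0386] idx ang by r [56.7 57.8 57.6 58.1 57.8 57.6 57.7 57.7 57.5 57.5 58.  57.9 58.1] med 57.73
   tab edges mid [64.7 59.4 60.6 54.7 54.5 54.6 54.7 54.7 54.6]  line [65.  60.8 65.8 54.2 54.2 54.2 54.3 54.3 54.6] med 54.7 54.29
mean [ 0.5172 -0.0386] idx ang by r [56.4 57.5 57.3 57.8 57.7 57.5 57.6 57.6 57.4 57.4 57.8 57.8 57.9] med 57.56
   tab edges mid [64.6 63.8 60.5 54.6 54.5 54.5 54.7 54.7 54.5]  line [65.  65.3 65.6 54.1 54.1 54.2 54.2 54.2 54.5] med 54.7 54.23
dial [ 0.51709775 -0.0386269 ] 0.05538750493184292 0.00018053947652771392
rim [ 0.5171 -0.0386] idx ang by r [124.  122.4 123.6 123.4 123.  123.7 123.5 123.2 123.5 123.7 123.4 123.3
 123.6] med 123.52
   tab edges mid [59.3 59.3 60.6 54.6 54.4 54.4 54.6 54.6 54.5]  line [59.4 60.6 65.7 54.  54.2 54.1 54.2 54.2 54.5] med 54.6 54.19
hub [ 0.5166 -0.0386] idx ang by r [123.  121.6 122.8 122.8 122.2 123.2 122.8 122.6 123.  123.1 122.9 122.9
 123.1] med 122.85
   tab edges mid [58.9 63.3 60.3 54.3 54.2 54.2 54.3 54.3 54.2]  line [59.  64.8 65.3 53.7 54.  53.9 53.9 54.  54.2] med 54.3 53.97
mean [ 0.5169 -0.0386] idx ang by r [123.6 122.  123.2 123.2 122.6 123.3 123.1 122.9 123.2 123.4 123.2 123.1
 123.3] med 123.16
   tab edges mid [59.1 59.2 60.4 54.4 54.4 54.3 54.5 54.5 54.4]  line [59.2 60.4 65.5 53.8 54.  54.  54.1 54.1 54.4] med 54.5 54.07
(625, 750)
```

View pics/o4.png

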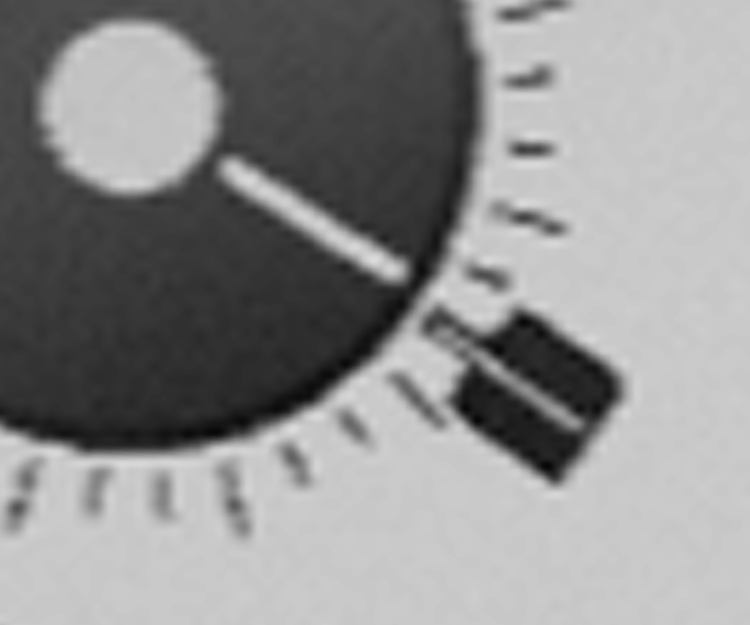

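Call:
carry_out(moves=[[0,4,0,0,0,0,0],[0,8,0,0,0,0,0],[0,12,0,0,0,0,0],[0,16,0,0,0,0,0],[0,20,0,0,0,0,0],[0,23.5,0,0,0,0,0],[0,26,0,0,0,0,0],[0,26,0,0,0,0,0],[0,26,3,0,0,0,0],[0,26,6,0,0,0,0],[0,26,8.5,0,0,0,0],[0,26,10,0,0,0,0],[0,26,10,0,0,0,0],[0,26,10,0.5,0,0,0],[0,26,10,0.9,0,0,0],[0,26,10,1.1,0,0,0],[0,26,10,1.2,0,0,0],[0,26.05,10,1.28,0,0,0],[0,26.1,10,1.36,0,0,0],[0,26.1,10,1.36,0,0,0]])

```text
time: 8.15
position: [0.5172, -0.0731, 0.0899]
tool_rot: [0.5, 0.5, -0.5, -0.499]
ft_force: [0.5, 0.0, 0.3]
grip_width: 0.0006
```

Call:
carry_out(moves=[[0,0,0,0,0,0,0],[0,0,0,0,0,0,0]])

```text
time: 8.35
position: [0.5172, -0.0731, 0.0897]
tool_rot: [0.5, 0.5, -0.5, -0.5]
ft_force: [0.7, 0.8, 1.9]
grip_width: 0.0007
```

Call:
carry_out(moves=[[0,0,0,-0.6,0,0,0],[0,0,0,-1.2,0,0,0],[0,0,-3,-1.2,0,0,0],[0,0,-6,-1.2,0,0,0],[0,-3,-9,-1.2,0,0,0],[0,-7,-10,-1.2,0,0,0],[0,-11,-10,-1.2,0,0,0],[0,-15,-10,-1.2,0,0,0],[0,-19,-10,-1.2,0,0,0],[0,-23,-10,-1.2,0,0,0],[0,-26,-10,-1.2,0,0,0],[0,-26,-10,-1.2,0,0,0],[0,-26,-10,-1.2,0,0,0]])

```text
time: 9.65
position: [0.5284, -0.3331, 0.189]
tool_rot: [-0.5, -0.5, 0.5, 0.501]
ft_force: [-0.9, 0.4, 0.1]
grip_width: 0.0005
```

```bash
python3 -c "
from d import *
delta([.5126,-.0698,.089],180)
cv2.imwrite('pics/top5.png',robot.camera('top')[:,:,::-1])"; python3 m2.py pics/top5.png
python3 - <<'E'
from meas import *
g=cv2.imread("pics/top5.png",0)
o,X,Y=rect("top",g,.50,.60,-.06,.06,.054,.00016); o=np.clip(o*1.5,0,255).astype(np.uint8);cv2.imwrite("pics/o5.png",o)
E
```

```text
cm [26.31 10.04  1.6 ]
rot [-0.0009 -0.0013  0.0015]
t 9.65 pos [ 0.5284 -0.3331  0.189 ] f [-0.86  0.35  0.07] w 0.0005 q [-0.74  0.6   1.49  0.    1.06 -2.31]
[[ 0.001 -0.001 -1.   ]
 [ 1.     0.001  0.001]
 [ 0.001 -1.     0.001]]
dial [ 0.51709944 -0.03862954] 0.05524255876804224 0.00019464320295668798
rim [ 0.5171 -0.0386] idx ang by r [56.  57.5 57.2 57.9 57.5 57.4 57.4 57.5 57.3 57.3 57.7 57.7 57.8] med 57.45
   tab edges mid [64.5 63.8 60.5 54.6 54.5 54.4 54.6 54.5 54.5]  line [64.8 65.3 65.4 53.9 54.  54.1 54.2 54.2 54.5] med 54.6 54.2
hub [ 0.5173 -0.0386] idx ang by r [56.7 57.7 57.6 58.2 57.8 57.6 57.6 57.7 57.5 57.5 58.  57.9 58.1] med 57.74
   tab edges mid [64.7 59.4 60.7 54.7 54.5 54.6 54.7 54.7 54.6]  line [65.  60.8 65.7 54.  54.1 54.2 54.3 54.3 54.6] med 54.7 54.28
mean [ 0.5172 -0.0386] idx ang by r [56.4 57.4 57.4 57.9 57.7 57.5 57.5 57.6 57.4 57.4 57.9 57.8 58. ] med 57.54
   tab edges mid [64.7 63.8 60.6 54.7 54.5 54.5 54.7 54.7 54.5]  line [65.  65.4 65.5 54.  54.1 54.2 54.2 54.2 54.5] med 54.7 54.23
```

View pics/o5.png

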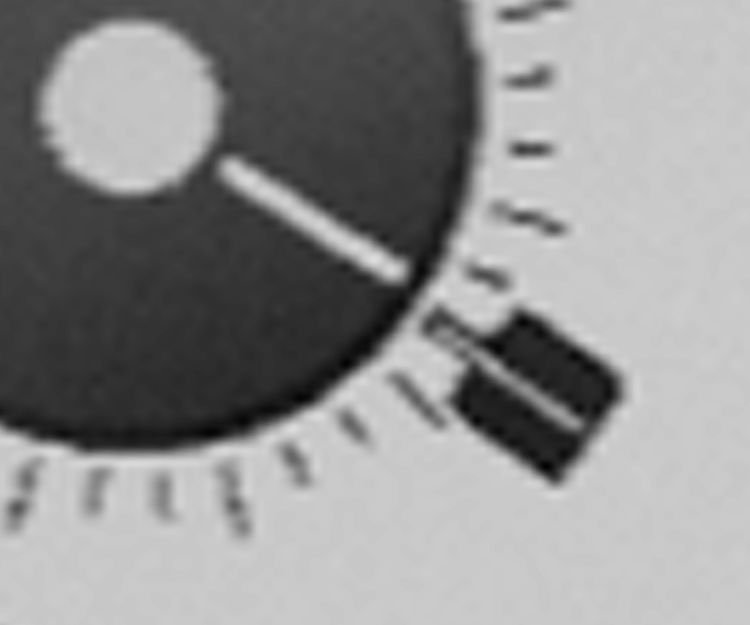

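Call:
carry_out(moves=[[0,4,0,0,0,0,0],[0,8,0,0,0,0,0],[0,12,0,0,0,0,0],[0,16,0,0,0,0,0],[0,20,0,0,0,0,0],[0,23.5,0,0,0,0,0],[0,26,0,0,0,0,0],[0,26,0,0,0,0,0],[0,26,3,0,0,0,0],[0,26,6,0,0,0,0],[0,26,8.5,0,0,0,0],[0,26,10,0,0,0,0],[0,26,10,0,0,0,0],[0,26,10,0.5,0,0,0],[0,26,10,0.8,0,0,0],[0,26,10,1.0,0,0,0],[0,26,10,1.1,0,0,0],[0,26,10,1.2,0,0,0],[0,26,10,1.25,0,0,0],[0,26,10,1.25,0,0,0]])

```text
time: 11.7
position: [0.5171, -0.0732, 0.09]
tool_rot: [0.501, 0.5, -0.5, -0.499]
ft_force: [2.3, -0.1, 0.6]
grip_width: 0.0004
```

```bash
python3 -c "
from d import *
delta([.5126,-.0698,.089],180)
cv2.imwrite('pics/side6.png',robot.camera('side')[:,:,::-1])
im=cv2.imread('pics/side6.png'); im=np.clip(im.astype(float)*2.5,0,255).astype(np.uint8); cv2.imwrite('pics/t.png',im)
crop('pics/t.png','pics/side6c.png',240,250,80,60,10)"
```

```text
cm [0.34 0.1  0.45]
rot [ 0.0022  0.     -0.0006]
t 11.7 pos [ 0.5171 -0.0732  0.09  ] f [ 2.28 -0.13  0.63] w 0.0004 q [-0.35  0.64  1.82  0.    0.68 -1.93]
[[-0.     0.002 -1.   ]
 [ 1.    -0.001 -0.   ]
 [-0.001 -1.    -0.002]]
```

View pics/side6c.png

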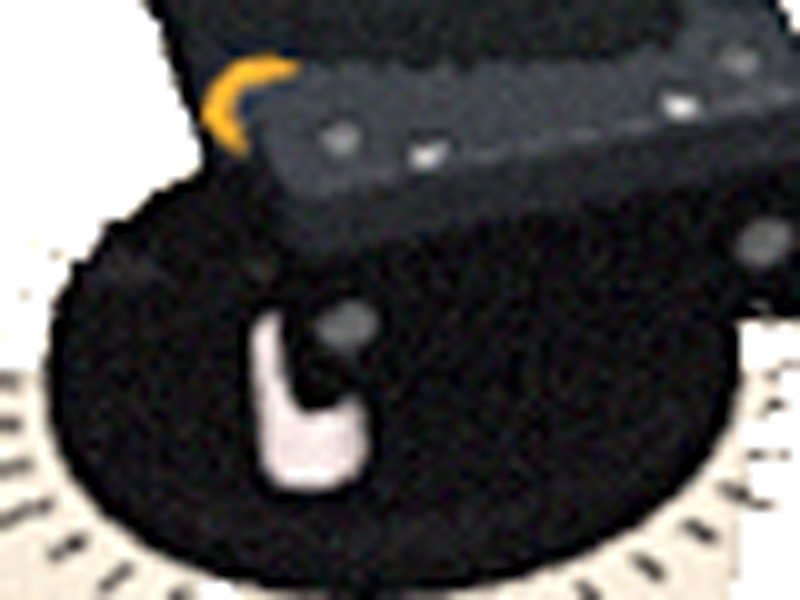

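```bash
python3 -c "
from d import *
print(plane('side',[[270.5,290.5],[274,291]],.0645).round(4))
print(plane('side',[[267,281]],.078).round(4))
print(proj('side',[[.4967,-.0707,.078],[.4887,-.0707,.078],[.5047,-.0707,.078]]).round(1))
"
```

```text
[[ 0.4985 -0.0697  0.0645]
 [ 0.5033 -0.0726  0.0645]]
[[ 0.4956 -0.0622  0.078 ]]
[[268.9 284.2]
 [263.8 285.2]
 [274.1 283.1]]
```

Call:
carry_out(moves=[[0,0.03,0,0.05,0,0,0],[0,0.07,0,0.1,0,0,0],[0,0.07,0,0.1,0,0,0],[0,0.07,0,0.1,0,0,0]])

```text
time: 12.15
position: [0.5154, -0.0723, 0.0896]
tool_rot: [0.5, 0.5, -0.5, -0.5]
ft_force: [3.2, 0.7, 1.3]
grip_width: 0.0004
```

```bash
cat > sd.py <<'E'
from d import *
import sys
n=sys.argv[1]
delta([.5126,-.0698,.089],180)
cv2.imwrite(f'pics/side{n}.png',robot.camera('side')[:,:,::-1])
a=cv2.imread('pics/side6.png',0).astype(float);b=cv2.imread(f'pics/side{n}.png',0).astype(float)
# bottom of post (metal) centroid
for nm,i in(('ref',a),('now',b)):
    w=np.clip(i-45,0,None)[288:301,262:281]; m=cv2.moments(w); print(nm,262+m['m10']/m['m00'],288+m['m01']/m['m00'])
print(proj('side',[[.5171+.038*np.cos(t),-.0386+.038*np.sin(t),.054] for t in np.radians([-122.5,-125.6])]))
E
python3 sd.py 7
```

```text
cm [0.25 0.06 0.28]
rot [ 0.0005  0.0001 -0.0001]
t 12.15 pos [ 0.5154 -0.0723  0.0896] f [3.22 0.72 1.28] w 0.0004 q [-0.35  0.64  1.82  0.    0.68 -1.93]
[[-0.  0. -1.]
 [ 1. -0. -0.]
 [-0. -1. -0.]]
ref 270.15724436206364 293.5940685820204
now 268.7708066581306 293.4718309859155
[[269.92740741 296.41281732]
 [268.67648375 296.18136861]]
```

Call:
carry_out(moves=[[0,0,0,-0.6,0,0,0],[0,0,0,-1.2,0,0,0],[0,0,-3,-1.2,0,0,0],[0,0,-6,-1.2,0,0,0],[0,-3,-9,-1.2,0,0,0],[0,-7,-10,-1.2,0,0,0],[0,-11,-10,-1.2,0,0,0],[0,-15,-10,-1.2,0,0,0],[0,-19,-10,-1.2,0,0,0],[0,-23,-10,-1.2,0,0,0],[0,-26,-10,-1.2,0,0,0],[0,-26,-10,-1.2,0,0,0],[0,-26,-10,-1.2,0,0,0]])

```text
time: 13.5
position: [0.5265, -0.3321, 0.1887]
tool_rot: [-0.499, -0.5, 0.5, 0.501]
ft_force: [0.6, -0.2, 0.1]
grip_width: 0.0005
```

```bash
python3 -c "
from d import *
delta([.5126,-.0698,.089],180)
cv2.imwrite('pics/top8.png',robot.camera('top')[:,:,::-1])"; python3 m2.py pics/top8.png
python3 - <<'E'
from meas import *
g=cv2.imread("pics/top8.png",0)
o,X,Y=rect("top",g,.50,.60,-.06,.06,.054,.00016); o=np.clip(o*1.5,0,255).astype(np.uint8);cv2.imwrite("pics/o8.png",o)
E
```

```text
cm [26.21 10.03  1.4 ]
rot [-0.0019 -0.0013  0.0022]
t 13.5 pos [ 0.5265 -0.3321  0.1887] f [ 0.56 -0.15  0.1 ] w 0.0005 q [-0.74  0.59  1.49  0.    1.06 -2.31]
[[ 0.001 -0.002 -1.   ]
 [ 1.     0.002  0.001]
 [ 0.002 -1.     0.002]]
dial [ 0.51709355 -0.03862188] 0.05522682403931366 0.00018666820227669195
rim [ 0.5171 -0.0386] idx ang by r [54.4 53.8 54.1 53.4 53.5 53.8 53.8 53.9 53.9 53.9 54.  54.  54.2] med 53.9
   tab edges mid [64.5 63.7 60.5 54.6 54.5 54.4 54.5 54.6 54.5]  line [64.8 65.2 65.5 53.9 54.1 54.1 54.2 54.2 54.5] med 54.6 54.2
hub [ 0.5174 -0.0386] idx ang by r [55.  54.4 54.2 53.9 53.9 54.2 54.2 54.3 54.2 54.1 54.3 54.2 54.4] med 54.23
   tab edges mid [64.7 59.5 60.7 54.8 54.6 54.6 54.7 54.7 54.7]  line [65.  60.9 65.7 54.1 54.2 54.2 54.3 54.3 54.6] med 54.7 54.33
mean [ 0.5172 -0.0386] idx ang by r [54.6 54.1 54.  53.6 53.7 54.  54.  54.1 54.1 54.  54.2 54.1 54.3] med 54.07
   tab edges mid [64.7 63.8 60.5 54.6 54.5 54.5 54.7 54.7 54.5]  line [65.  65.3 65.6 54.  54.2 54.1 54.3 54.3 54.6] med 54.7 54.25
```

View pics/o8.png

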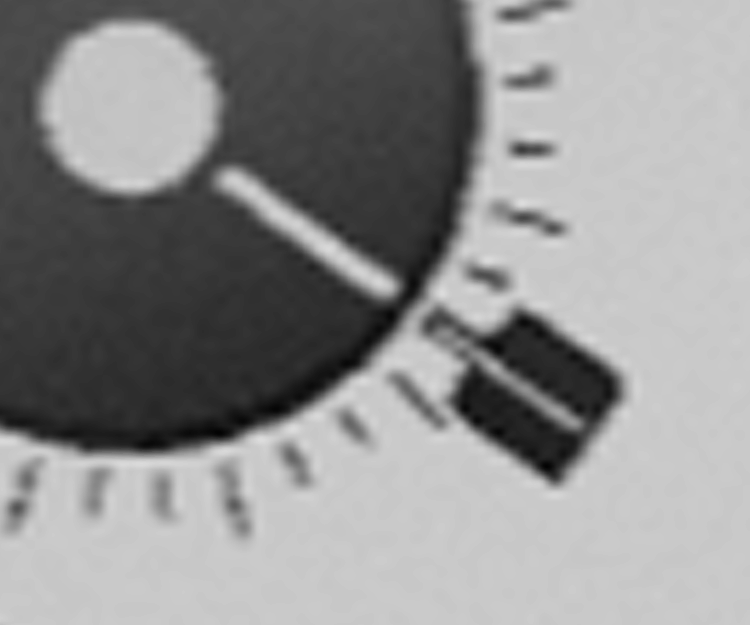

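Call:
carry_out(moves=[[0,4,0,-0.5,0,0,0],[0,8,0,-1,0,0,0],[0,12,0,-1.5,0,0,0],[0,16,0,-2,0,0,0],[0,20,0,-2.5,0,0,0],[0,24,0,-3,0,0,0],[0,28,0,-3.5,0,0,0],[0,32,0,-4,0,0,0],[0,36,0,-4.5,0,0,0],[0,40,0,-5,0,0,0],[0,42.4,0,-5.4,0,0,0],[0,42.4,0,-5.4,0,0,0],[0,42.4,3,-5.4,0,0,0],[0,42.4,6,-5.4,0,0,0],[0,42.4,8,-5.4,0,0,0],[0,42.4,8.5,-5.4,0,0,0],[0,42.4,8.5,-5.4,0,0,0],[0,42.4,8.5,-5.4,0,0,0]])

```text
time: 15.35
position: [0.5816, 0.0916, 0.1055]
tool_rot: [0.5, 0.5, -0.5, -0.5]
ft_force: [0.2, 0.2, -0.1]
grip_width: 0.0003
```

```bash
python3 -c "
from d import *
delta([.581,.0922,.0875],180)
for n in('side','top'): cv2.imwrite(f'pics/{n}9.png',robot.camera(n)[:,:,::-1])
im=cv2.imread('pics/side9.png'); im=np.clip(im.astype(float)*2,0,255).astype(np.uint8); cv2.imwrite('pics/t.png',im)
crop('pics/t.png','pics/side9c.png',240,170,120,90,6)
g=cv2.imread('pics/top8.png',0).astype(float)
w=np.clip(g-60,0,None); M=np.zeros_like(w);M[294:309,368:388]=w[294:309,368:388]; m=cv2.moments(M); p=plane('top',[m['m10']/m['m00'],m['m01']/m['m00']],.078)[0]
print(p,np.degrees(np.arctan2(p[1]+.0386,p[0]-.5171)), np.hypot(p[1]+.0386,p[0]-.5171))"
```

```text
cm [0.06 1.8  0.06]
rot [ 0.0014  0.0003 -0.0001]
t 15.35 pos [0.5816 0.0916 0.1055] f [ 0.23  0.2  -0.14] w 0.0003 q [-0.03  0.67  1.64 -0.    0.83 -1.6 ]
[[-0.     0.001 -1.   ]
 [ 1.    -0.    -0.   ]
 [-0.    -1.    -0.001]]
[ 0.49293486 -0.07453128  0.078     ] -123.92231754223461 0.04330139787797284
```

View pics/side9c.png

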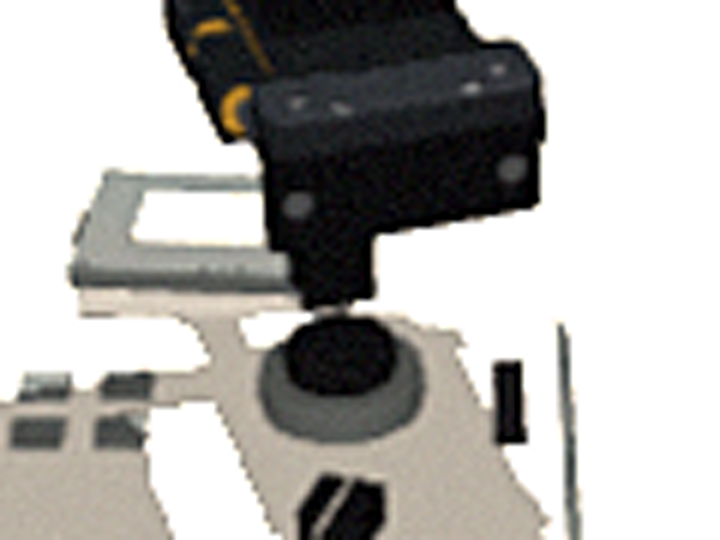

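View pics/top9.png

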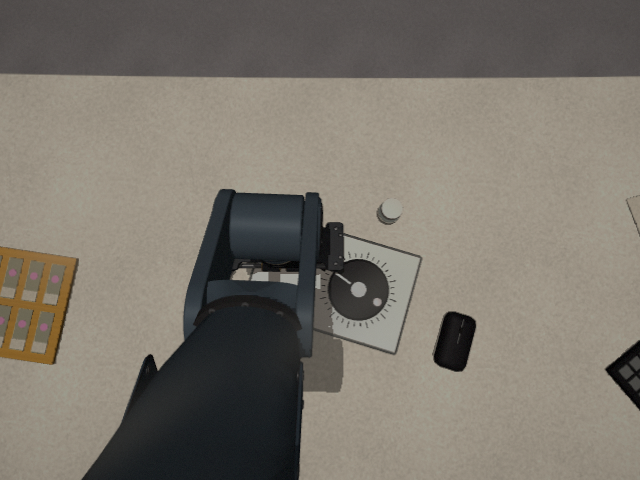

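```bash
python3 -c "
from d import *
for f in('top0','top4','top8'):
    g=cv2.imread(f'pics/{f}.png',0)
    n,l,s,c=cv2.connectedComponentsWithStats((g>75).astype(np.uint8))
    for i in range(n):
        if 25<s[i,4]<60 and 350<c[i][0]<388 and 265<c[i][1]<320:
            ys,xs=np.where(cv2.dilate((l==i).astype(np.uint8),np.ones((3,3)))); w=np.clip(g[ys,xs].astype(float)-50,0,None)
            u=[(w*xs).sum()/w.sum(),(w*ys).sum()/w.sum()]
            p=plane('top',u,.078)[0]; d=p[:2]-[.5171,-.0387]; print(f,np.round(u,2),s[i,4],p.round(4),np.degrees(np.arctan2(d[1],d[0])).round(2)+180,np.hypot(*d))
"
```

```text
top0 [377.08 277.23] 56 [ 0.5376 -0.0706  0.078 ] 122.64 0.037921986248391805
top4 [377.56 300.49] 59 [ 0.4968 -0.0711  0.078 ] 57.91 0.03820188073007552
top8 [376.79 301.59] 59 [ 0.4949 -0.0697  0.078 ] 54.370000000000005 0.03814344552986546
```

Call:
carry_out(moves=[[0,0.05,0.8,0,0,0,0],[0,0.05,1.4,0,0,0,0],[0,0.05,1.7,0,0,0,0],[0,0.05,1.9,0,0,0,0],[0,0.05,2.1,0,0,0,0],[0,0.05,2.3,0,0,0,0],[0,0.05,2.3,0,0,0,0],[0,0.05,2.3,0,0,0,0]])

```text
time: 16.25
position: [0.5807, 0.0923, 0.0817]
tool_rot: [-0.5, -0.5, 0.5, 0.5]
ft_force: [-2.9, -0.3, 4.7]
grip_width: 0.0007
```

Call:
carry_out(moves=[[0,0,0.1,0,0,0,0],[0,0,0.15,0,0,0,0],[0,0,0.15,0,0,0,0]])

```text
time: 16.55
position: [0.5808, 0.0922, 0.0813]
tool_rot: [-0.5, -0.5, 0.5, 0.5]
ft_force: [-4.5, 0.1, 10.7]
grip_width: 0.0006
```

```bash
python3 -c "
from d import *
delta([.581,.0922,.0875],180)
cv2.imwrite('pics/side10.png',robot.camera('side')[:,:,::-1])
im=cv2.imread('pics/side10.png'); im=np.clip(im.astype(float)*2,0,255).astype(np.uint8); cv2.imwrite('pics/t.png',im)
crop('pics/t.png','pics/side10c.png',240,170,120,90,6)"
```

```text
cm [-0.   -0.62 -0.02]
rot [-0.0005  0.0005 -0.0002]
t 16.55 pos [0.5808 0.0922 0.0813] f [-4.48  0.11 10.72] w 0.0006 q [-0.03  0.71  1.65 -0.    0.78 -1.6 ]
[[-0. -0. -1.]
 [ 1. -0. -0.]
 [-0. -1.  0.]]
```

View pics/side10c.png

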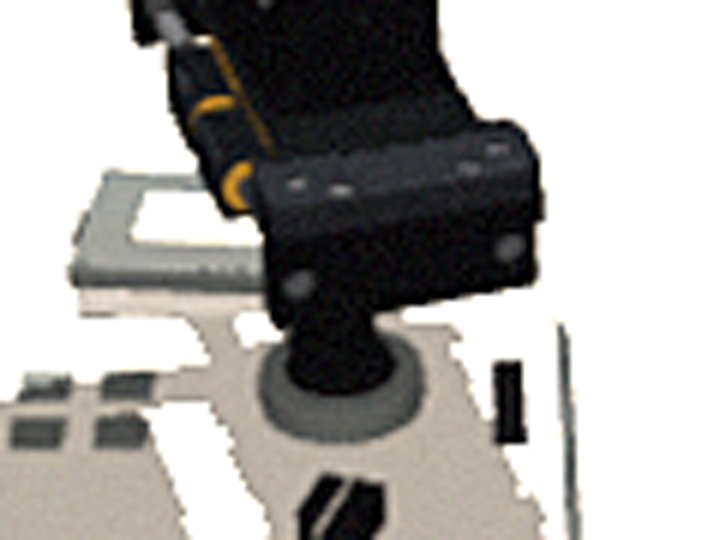

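Call:
carry_out(moves=[[0,0,-0.5,0,0,0,0],[0,0,-1.2,0,0,0,0],[0,0,-3,0,0,0,0],[0,0,-6,0,0,0,0],[0,0,-10,0,0,0,0],[0,3,-12,0,0,0,0],[0,7,-13,0,0,0,0],[0,11,-13,0,0,0,0],[0,15,-13,1,0,0,0],[0,19,-13,2,0,0,0],[0,23,-13,3,0,0,0],[0,27,-13,4,0,0,0],[0,30,-13,5,0,0,0],[0,30,-13,5,0,0,0],[0,30,-13,5,0,0,0]])

```text
time: 18.1
position: [0.531, 0.3928, 0.2098]
tool_rot: [0.5, 0.501, -0.5, -0.499]
ft_force: [-0.5, 0.4, -0.6]
grip_width: 0.0005
```

```bash
python3 -c "
from d import *
delta([.5126,-.0698,.089],180)
for n in('side','top'): cv2.imwrite(f'pics/{n}11.png',robot.camera(n)[:,:,::-1])
crop('pics/side11.png','pics/side11c.png',190,180,200,150,4)
a=cv2.imread('pics/side0.png',0)[210:330,200:360].astype(int);b=cv2.imread('pics/side11.png',0)[210:330,200:360].astype(int)
print('key region diff',np.abs(a-b)[10:40,75:115].max())
"; python3 m2.py pics/top11.png
```

```text
cm [-46.26  12.09   1.95]
rot [ 0.0007  0.0022 -0.0003]
t 18.1 pos [0.531  0.3928 0.2098] f [-0.52  0.45 -0.61] w 0.0005 q [ 0.47  0.62  1.37 -0.    1.15 -1.1 ]
[[-0.002  0.001 -1.   ]
 [ 1.    -0.    -0.002]
 [-0.    -1.    -0.001]]
key region diff 10
dial [ 0.51713451 -0.03863004] 0.05524764327409955 0.0001851783153333968
rim [ 0.5171 -0.0386] idx ang by r [54.4 53.9 53.9 53.5 53.6 54.  53.9 54.  53.9 54.  54.1 54.  54.2] med 53.97
   tab edges mid [64.6 63.8 60.5 54.6 54.5 54.4 54.6 54.6 54.5]  line [64.9 65.3 65.6 54.  54.1 54.2 54.2 54.2 54.5] med 54.6 54.23
hub [ 0.5173 -0.0386] idx ang by r [55.3 54.3 54.2 53.7 54.  54.3 54.2 54.3 54.2 54.2 54.3 54.2 54.4] med 54.25
   tab edges mid [64.8 59.4 60.7 54.7 54.6 54.6 54.7 54.7 54.7]  line [65.1 60.8 65.8 54.1 54.2 54.3 54.3 54.3 54.6] med 54.7 54.33
mean [ 0.5172 -0.0386] idx ang by r [55.1 54.1 54.  53.5 53.8 54.2 54.1 54.2 54.1 54.1 54.2 54.1 54.3] med 54.11
   tab edges mid [64.6 59.4 60.6 54.7 54.5 54.6 54.7 54.7 54.6]  line [64.9 60.8 65.8 54.1 54.1 54.2 54.3 54.3 54.5] med 54.7 54.27
```

View pics/side11c.png

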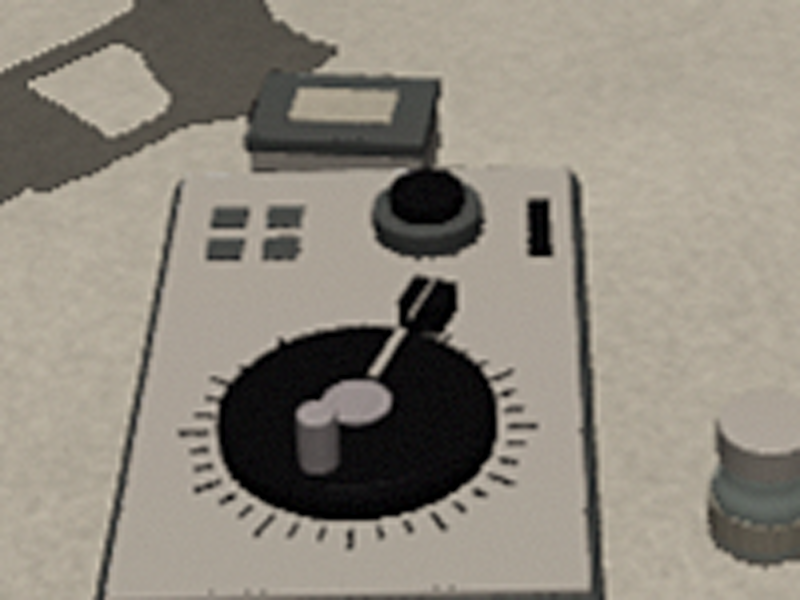

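View pics/top11.png

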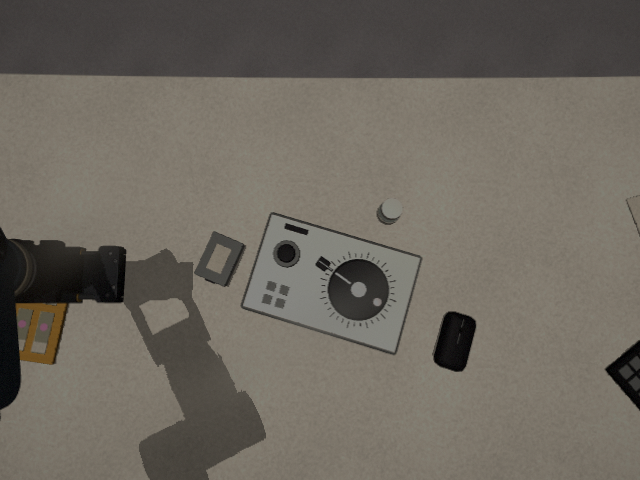

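```bash
python3 -c "
from rig import robot
print(robot.hand_in())"
```

```text
the job is handed in; nothing more can be done
None
```

I pushed the dial's post round sideways with the closed fingertips, about 69° clockwise, until the index line met the preset tab. Then I pressed the big key to its stop, let it come up and moved the arm away. I handed in at about 18 s, and no verdict was reported.

**Dial setting:** in the last top picture the index line is at about 54.0–54.3° and the tab at about 54.2–54.7°. They agree to within 0.3–0.6°, or at most about 0.6 mm at the rim. The post, measured after the final push, gave 54.4°. The first push stopped about 3° short. A second try did not move the dial, and a third, slower push brought it in.

**Force on the dial:** the wrist read at most 3.2 N at the end of each dial push. It was not read during the pushes themselves.

**Key press:** the fingertips stopped with the force rising to 10.7 N (wrist force about 12 N). The spring alone gives about 5 N, so the key was fully down; its travel was not read directly. In the side picture afterwards the key looks the same as before the press.

**Other objects:** by eye, the mouse, jar and slide box are where they were in the first pictures; I did not measure them.

**Checks that disagreed:**
- One early post angle came out at 56°. The radius it gave was 43 mm instead of 38 mm, because that window caught bright pixels outside the dial. A cleaner mask gave 54.4°.
- The fingers' pushing face turned out to be about 12.5 mm from the tool axis, not the 9.5 mm I had assumed.

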